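# Charge the wax melter

### The job

Tip all five lumps of casting wax out of the enamel mug into the open melting pot, then stand the empty mug upright on the cork mat it came from. After that put the pot's lid on properly, seated all the way round. Set the mug and the lid down gently rather than dropping them, and leave everything else on the bench as it is.

Things in the scene. Friction and masses are not known exactly. Their poses are not given: they have to be found in the camera images.
- mug: white enamel mug, dark rim: 78 mm high, outside 68 mm across at the rim, 62 at the foot, wall 3 mm, floor 5 mm, 150 g. Origin: centre of its underside, z up through the mouth; loop handle (9 mm bar, out to 59 mm from the axis, 16 to 66 mm up) on its +y side. Stands loose on the mat. The wax is slippery and slides out with the mug tipped about 115 degrees from upright
- mug_mouth (a point): centre of the mug's mouth, 78 mm above its underside
- wax1: a lump of hard brown casting wax, a blocky chunk 16 to 22 mm a side, 10 g, starting in the mug; origin at the middle of one face
- wax2: a lump of hard brown casting wax, a blocky chunk 16 to 22 mm a side, 10 g, starting in the mug; origin at the middle of one face
- wax3: a lump of hard brown casting wax, a blocky chunk 16 to 22 mm a side, 10 g, starting in the mug; origin at the middle of one face
- wax4: a lump of hard brown casting wax, a blocky chunk 16 to 22 mm a side, 10 g, starting in the mug; origin at the middle of one face
- wax5: a lump of hard brown casting wax, a blocky chunk 16 to 22 mm a side, 10 g, starting in the mug; origin at the middle of one face
- mat: square cork mat, 130 x 130 x 5 mm, fixed to the bench; origin at the centre of its underside, on the bench top; the mug starts near its centre
- pot: electric wax melter, fixed: round aluminium pot 185 mm across, rim 125 mm above the bench, mouth 150 mm wide, floor of old hard wax 32 mm up. Origin: centre of its underside, z up. Black thermostat box out to 124 mm from the axis on its -x side, up to 84 mm high; black loop handles out to 118 mm on its +y and -y sides, 100 mm high
- pot_mouth (a point): centre of the pot's mouth, level with its rim, 125 mm above the pot's origin
- lid: the pot's aluminium lid, lying knob up on the bench, 220 g: disc 176 mm across, 8 to 13 mm above its origin; under it a plug 136 mm across, 8 mm deep, that drops into the pot's mouth with 7 mm play; on top a black upright cylindrical knob, 30 mm across, 13 to 45 mm above the origin. Origin: centre of its underside, z up; seated it is 117 mm above the pot's origin
- lid_knob (a point): middle of the lid's knob, 30 mm above the lid's origin
- block: bystander: black rubber mould block, 85 x 60 x 42 mm; origin at the centre of its underside
- imp: bystander: small dark wax figure lying on its back, 110 mm long, about 40 mm high; origin under its middle
- loupe: bystander: black magnifying glass lying flat, ring 100 mm diameter with a 75 mm grip on its -x side; origin under the centre of its glass
- modeller: bystander: wooden modelling tool with a wire loop, 190 mm long, lying along its x axis, 12 mm thick; origin under its middle
- pillbox: bystander: round lidded bentwood box, 105 mm diameter, 63 mm high; origin at the centre of its underside
Not all that is in view belongs to the job. Of the things shaped like the lid, the aluminium one is meant.

How it is judged:
By the outcome, as a careful person would: the job done as asked, in the order asked, and still so for the second after the job is handed in, with the robot touching nothing.
It also fails if it takes over 72 s, if anything falls off the work surface, if the arm or the gripper's body presses on something with over 40 N, if the wrist force passes 120 N, or if a joint passes its speed limit or range.

### The arm

A 6-joint arm with a two-finger parallel gripper is mounted at the origin on the work surface. World frame = base frame: x ahead of the robot, y to its left, z up, the work surface at z = 0. Lengths are in m, angles in rad, forces in N, time in s.
With the tool pointing down it reaches from about 0.3 to 0.875 m from the base axis. Payload 6.4 kg.
Tool frame: the origin (TCP) lies midway between the tips of the shut fingers; the grasp point (between the pads) lies 19 mm behind it; z points along the fingers, y is the line along which they close (so a half turn about z gives the same grasp; the last joint's range is limited). The gripper opens to 85 mm and grips with 20 to 120 N. Pads are 22 mm wide; open, the fingers measure 114 mm over their backs; the gripper's body (76 mm by 85 mm) begins 54 mm behind the grasp point. The pads swing forward as they close: fully open they stand 13 mm farther back than shut.
Start: joints at [1.084, 0.181, 1.607, -0, 1.354, -0.206], TCP at [0.159, 0.552, 0.231] pointing down, gripper open.
Joint ranges: [-2.99, 2.99], [-0.89, 2.07], [0.3, 2.58], [-1.14, 4.28], [0, 2.63], [-3.12, 3.12]. Speed limits (rad/s): [2.57, 2.57, 3.01, 3.14, 3.14, 3.14].

### API

Orientations are given as a unit quaternion [w, x, y, z].
In Python, from bench import ctrl gives the robot as it stands. The module is installed in compiled form; this text tells all that it offers.
- The arm moves only by the tool move_arm, never from a script. Its argument "plan" is one flat list of numbers, 6 for each row, row after row: the shift along the world's x, y, z in units of 50 mm (1.0 is 50 mm), then the turn, a rotation vector about the world's x, y, z in rad. A call has 1 to 10 rows; each row is the pose to reach, as a shift and turn from the pose commanded when the call began; what a row does not reach only later rows make up. A row lasts 1/8 s, in which the tool goes at most 62.5 mm and 10.7 degrees, less where a joint would pass 70% of its speed; a pose out of reach is approached as far as the arm can. A call with a gripper value outside its range is refused whole. "grip" is the finger opening in mm, from 0 to 85.4, set as the call begins (left out, the last holds). The fingers move at their own pace and stop on an object; the grip force is fixed at half the most. Time passes only in rows, so rows that repeat a pose let the fingers close. It gives the time, the measured TCP pose, the force, the opening and the grip force at its end, in the units of the state.
- ctrl.get_obs(): the state, without advancing time (a new reading comes with each control period).
- ctrl.camera(name): name is "scene" or "side" or "wrist"; returns a dict with "pixels" (400x640x3 uint8, red, green, blue), "fx", "fy", "cx", "cy" (pixels), "origin" and "attitude" of the camera in the world. Camera axes: x right, y down, z forward; pixel columns grow to the right and rows downward; lengths in m; the calibration is good to about 2 mm. A picture is of the moment at which its call begins. There is no depth.
- ctrl.hand_in(): hands the job in; it is judged then, once.
The state is a dict: "time_s": time; "q": joint angles; "dq": joint speeds; "joint_efforts": joint torques, N m; "eef_pos": TCP position; "eef_rot": TCP orientation; "wrist_force": force on the tool from outside, world axes, zero at the start; "torque": the same for the moment, N m; "opening": opening from 0.0 (shut) to 1.0 (fully open); "grasp_force": force on a finger pad.
Only numpy, scipy, OpenCV 4.12 (cv2) and the standard library are available. Lean on these libraries where they do the work, as an engineer would, in place of code of your own. Each camera call takes 0.05 s, during which the arm holds its last target. There are 200 camera calls.

## Working session

There is one attempt and no reset: what is moved stays moved. The work goes in short steps, Python scripts to look and compute and a tool call to move; the robot and the scene stay as the last step left them, time stands still between calls to the robot, and variables do not carry over. Pictures are saved under pics/ and viewed, at most 10 in all, crops included, and the job is handed in when it is done.

Besides the shell and the picture viewer there is one more tool, called after "Request:" by a JSON object that holds its "api" and its "payload", one argument or row to a line. move_arm: Moves the arm, as the interface text tells. Its arguments: {"type":"object","properties":{"plan":{"type":"array"},"grip":{"type":"number"}},"required":["plan"]}

```bash
mkdir -p pics
cat > h.py <<'E'
import numpy as np, cv2
from scipy.spatial.transform import Rotation as R
from bench import ctrl
def rot(a):
    a=np.array(a,float)
    return a if a.shape==(3,3) else R.from_quat([a[1],a[2],a[3],a[0]]).as_matrix()
def shot(n,f=None):
    c=ctrl.camera(n)
    if f: cv2.imwrite('pics/'+f,cv2.cvtColor(c['pixels'],cv2.COLOR_RGB2BGR))
    return c
def ray(c,u,v):
    d=rot(c['attitude'])@np.array([(u-c['cx'])/c['fx'],(v-c['cy'])/c['fy'],1]); return np.array(c['origin'],float),d/np.linalg.norm(d)
def plane(c,u,v,z):
    o,d=ray(c,u,v); return o+d*(z-o[2])/d[2]
def tri(*rs):
    A=sum(np.eye(3)-np.outer(d,d) for o,d in rs); b=sum((np.eye(3)-np.outer(d,d))@o for o,d in rs)
    p=np.linalg.solve(A,b); return p,[np.linalg.norm(np.cross(p-o,d)) for o,d in rs]
def proj(c,p):
    q=rot(c['attitude']).T@(np.array(p)-np.array(c['origin'])); return c['cx']+c['fx']*q[0]/q[2], c['cy']+c['fy']*q[1]/q[2]
E
python3 - <<'E'
from h import *
for n in ['scene','side']:
    c=shot(n,n+'0.png'); print(n,c['origin'],c['attitude'],c['fx'],c['cx'],c['cy'])
o=ctrl.get_obs();print(o['time_s'],o['eef_pos'],o['eef_rot'],o['opening'])
E
```

```text
scene [ 1.24065696 -0.60407215  0.86046561] [-0.38813626  0.83290882  0.35254336 -0.17699244] 454.5520779669115 312.00349550296784 197.99404158064175
side [ 0.30074973 -0.84336215  1.12685223] [-0.35104572  0.92771033 -0.11921314  0.04368829] 462.24251524335375 325.52667954331366 192.90503251933626
0.1 [0.15907786 0.55205292 0.23047543] [-2.71638664e-04  1.39913936e-01  9.90163360e-01 -7.33000967e-04] 0.9983344001400707
```

View pics/scene0.png

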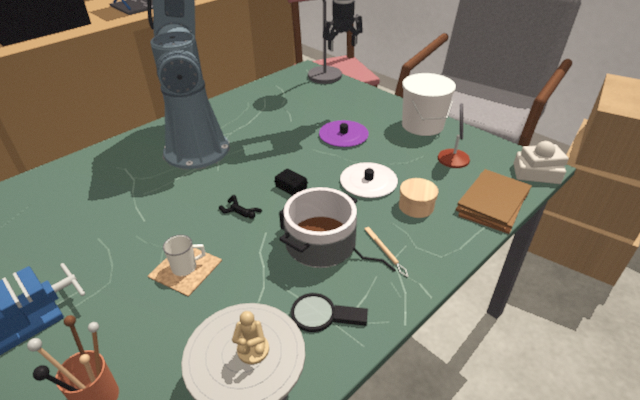

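View pics/side0.png

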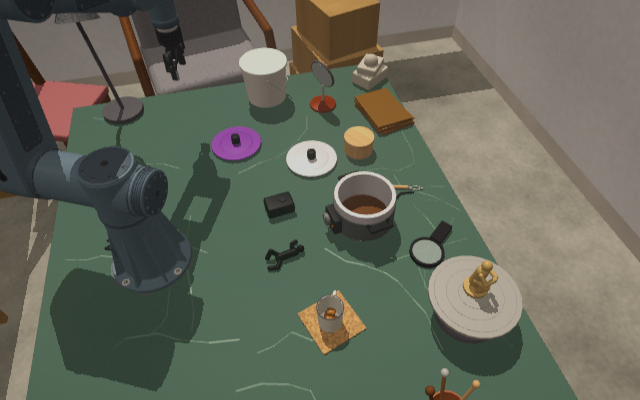

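The mug with wax is on the cork mat at scene (181,257) and side (331,313). The pot is at scene (320,220) and side (364,200). There are two lid-shaped things: purple at scene (344,133) / side (236,143), and silvery-white at scene (369,180) / side (311,158). The silvery one fits "aluminium". I'll confirm it in a crop that also enlarges the mug.

Run:
```python
from h import *
a=cv2.imread('pics/scene0.png');b=cv2.imread('pics/side0.png')
z=lambda i,x,y,w,h,s:cv2.resize(i[y:y+h,x:x+w],None,fx=s,fy=s,interpolation=cv2.INTER_CUBIC)
top=np.hstack([z(a,300,110,133,100,3),z(b,200,110,133,100,3)])
bot=np.hstack([z(a,140,225,100,75,4),z(b,285,280,99,75,4)])
bot=cv2.copyMakeBorder(bot,0,0,0,max(0,top.shape[1]-bot.shape[1]),0)[:,:top.shape[1]]
cv2.imwrite('pics/crop1.png',np.vstack([top,bot]))
for n,im,p in(('scene',a,[(344,140),(385,185),(180,260)]),('side',b,[(225,145),(325,165),(331,300)])):
  print([im[y,x].tolist() for x,y in p])
```

```text
[[190, 104, 178], [250, 255, 255], [139, 153, 162]]
[[161, 79, 150], [198, 205, 207], [97, 112, 119]]
```

View pics/crop1.png

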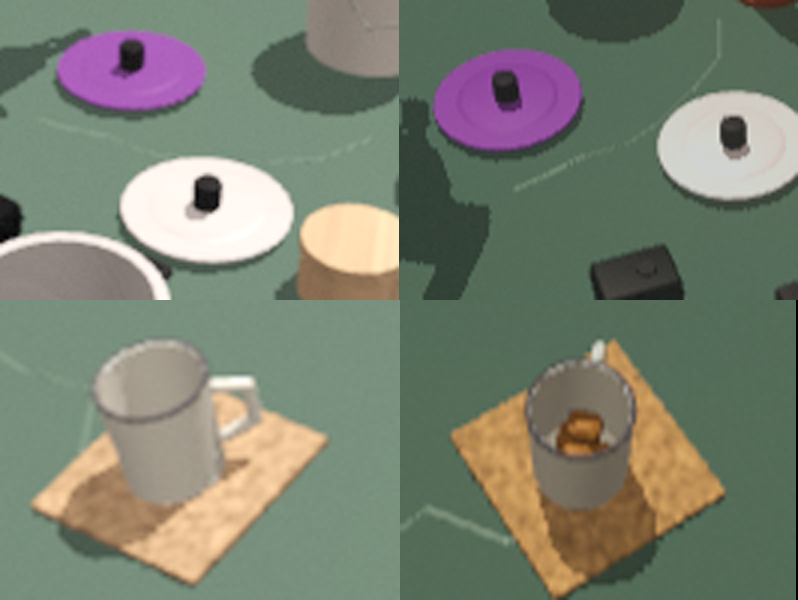

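The crop confirms the bare silvery-white disc with a black knob (scene (369,180)) as the aluminium lid. The purple one is a decoy. Mug rim centre is about scene (177.8,245) and side (330.2,307). Its handle is at scene (199,252) and side (335,292).

```bash
cat > m.py <<'E'
from h import *
S,D=shot('scene'),shot('side')
def comp(c,box,f):
    x0,y0,x1,y1=box; p=c['pixels'].astype(int)[y0:y1,x0:x1]; m=f(p).astype(np.uint8)
    n,l,s,ce=cv2.connectedComponentsWithStats(m); i=1+np.argmax(s[1:,4]); 
    cs,_=cv2.findContours((l==i).astype(np.uint8),cv2.RETR_EXTERNAL,cv2.CHAIN_APPROX_NONE)
    cn=max(cs,key=len); 
    return cn.reshape(-1,2)+[x0,y0], ce[i]+[x0,y0], s[i]
white=lambda p:(p.min(2)>150)&(p.max(2)-p.min(2)<40)
dark=lambda p:p.max(2)<60
E
python3 - <<'E'
from m import *
# lid disc
for nm,c,b,t in (('scene',S,(335,160,402,200),150),('side',D,(280,138,342,182),140)):
    cn,ce,s=comp(c,b,lambda p:(p.min(2)>t)&(p.max(2)-p.min(2)<40))
    e=cv2.fitEllipse(cv2.convexHull(cn.astype(np.int32))); print(nm,'lid',e,s[4], plane(c,*e[0],.0125))
    k,ke,ks=comp(c,(int(e[0][0])-12,int(e[0][1])-16,int(e[0][0])+12,int(e[0][1])+8),lambda p:p.max(2)<70); print(' knob',ke,ks)
    exec(f"k_{nm}=ke;l_{nm}=e[0]")
print('knob',tri(ray(S,*k_scene),ray(D,*k_side)),'disc',tri(ray(S,*l_scene),ray(D,*l_side)))
print('mug rim',tri(ray(S,177.8,245),ray(D,330.2,307)),'handle',tri(ray(S,199,252.5),ray(D,334.8,292.5)))
# pot rim
for nm,c,b,t in (('scene',S,(278,185,362,246),150),('side',D,(328,168,402,228),140)):
    cn,ce,s=comp(c,b,lambda p:(p.min(2)>t)&(p.max(2)-p.min(2)<40))
    e=cv2.fitEllipse(cv2.convexHull(cn.astype(np.int32))); print(nm,'pot',e,s); exec(f"p_{nm}=e[0]")
print('pot',tri(ray(S,*p_scene),ray(D,*p_side)),plane(S,*p_scene,.125),plane(D,*p_side,.125))
# mat
for nm,c,b in (('scene',S,(140,235,230,300)),('side',D,(290,285,375,355))):
    cn,ce,s=comp(c,b,lambda p:(p[...,0]-p[...,2]>45))
    print(nm,'mat',s,cv2.boxPoints(cv2.minAreaRect(cn.astype(np.int32))).round().tolist())
    h=cv2.convexHull(cn.astype(np.int32)); ap=cv2.approxPolyDP(h,4,True).reshape(-1,2)
    print([ (q.tolist(),plane(c,*q,.005)[:2].round(4).tolist()) for q in ap])
for n,c in(('s0',S),('d0',D)):
    pass
E
```

```text
scene lid ((368.6201171875, 179.2701873779297), (35.42390060424805, 58.23466873168945), 94.04350280761719) 1534 [0.54032119 0.27695214 0.0125    ]
 knob [368.54320988 174.17283951] [ 9  6  8 11 81]
side lid ((310.9927673339844, 157.91493225097656), (35.79832077026367, 50.45530700683594), 87.75818634033203) 1319 [0.53770764 0.27766036 0.0125    ]
 knob [310.74285714 153.87142857] [ 9  8  8 11 70]
knob (array([0.53760035, 0.27855825, 0.03023649]), [np.float64(0.0004951562105501326), np.float64(0.0004951562105501236)]) disc (array([0.53818704, 0.27979731, 0.01006624]), [np.float64(0.00021957239944752932), np.float64(0.00021957239944763043)])
mug rim (array([ 0.44646071, -0.31817169,  0.08343506]), [np.float64(0.00019746229684904827), np.float64(0.00019746229684901466)]) handle (array([ 0.47293556, -0.27578253,  0.05509635]), [np.float64(0.007521913020681736), np.float64(0.007521913020681552)])
scene pot ((319.8409118652344, 210.89962768554688), (48.703548431396484, 73.4950180053711), 89.8219223022461) [  6   2  73  49 868]
side pot ((364.6331481933594, 194.30279541015625), (46.7465705871582, 61.801536560058594), 94.49596405029297) [  6   3  62  47 575]
pot (array([ 0.6297602 , -0.01805918,  0.12121994]), [np.float64(0.0003278084519886622), np.float64(0.0003278084519886005)]) [ 0.63306023 -0.02147165  0.125     ] [ 0.62858452 -0.02073893  0.125     ]
scene mat [   8   18   74   43 1318] [[148.0, 276.0], [193.0, 231.0], [223.0, 261.0], [178.0, 306.0]]
[([221, 259], [0.4891, -0.2361]), ([188, 295], [0.5299, -0.3587]), ([148, 276], [0.4088, -0.3982]), ([166, 258], [0.386, -0.3354]), ([208, 253], [0.4476, -0.2481])]
side mat [   8    5   68   65 1557] [[297.0, 313.0], [340.0, 286.0], [366.0, 328.0], [323.0, 355.0]]
[([338, 290], [0.4912, -0.2352]), ([365, 328], [0.5287, -0.3588]), ([323, 354], [0.4073, -0.3975]), ([298, 313], [0.3709, -0.2742])]
```

Run:
```python
from m import *
mug=np.array([.4465,-.318])
for c,u,v in((S,204.5,245.5),(D,334.75,291)):
    p=plane(c,u,v,.071)[:2]-mug; print(p,np.hypot(*p),np.degrees(np.arctan2(p[1],p[0])))
```

```text
[0.03494331 0.05043177] 0.06135469591777717 55.282578302152736
[0.02461594 0.04634716] 0.05247860276228821 62.02630353042962
```

Request:
{"api": "move_arm", "payload": {
  "plan": [0.6,-0.9,0.3,0,0,-0.09,1.2,-1.8,0.6,0,0,-0.18,1.8,-2.7,0.9,0,0,-0.27,2.4,-3.6,1.2,0,0,-0.36,3.0,-4.5,1.5,0,0,-0.45,3.6,-5.4,1.8,0,0,-0.54,4.2,-6.3,2.0,0,0,-0.63,4.8,-7.2,2.0,0,0,-0.72,5.4,-8.1,2.0,0,0,-0.81,6,-9,2,0,0,-0.9]
}}

```text
time_s: 1.55
eef_pos: [0.4601, 0.1008, 0.3315]
eef_rot: [0.0, 0.558, 0.83, 0.0]
wrist_force: [0.7, 0.2, -0.1]
opening: 1.002
grasp_force: 0.0
```

Request:
{"api": "move_arm", "payload": {
  "plan": [-0.1,-1,0,0,0,-0.096,-0.2,-2,0,0,0,-0.192,-0.3,-3,0,0,0,-0.288,-0.4,-4,0,0,0,-0.384,-0.5,-5,0,0,0,-0.48,-0.6,-6,0,0,0,-0.576,-0.7,-7,0,0,0,-0.672,-0.8,-8,0,0,0,-0.768,-0.9,-9,0,0,0,-0.864,-1,-10,0,0,0,-0.96]
}}

```text
time_s: 2.8
eef_pos: [0.4089, -0.3991, 0.3313]
eef_rot: [0.0, 0.878, 0.478, 0.0]
wrist_force: [0.1, 0.0, -0.2]
opening: 0.999
grasp_force: 0.0
```

Run:
```python
from h import *
o=ctrl.get_obs();print(o['q'],o['eef_pos'],o['eef_rot']);M=rot(o['eef_rot']);print(M.round(3))
# desired rotation: tool y azimuth -33deg horizontal; tz azimuth 57, -25 elev
az,el=np.radians(57),np.radians(-25)
tz=np.array([np.cos(el)*np.cos(az),np.cos(el)*np.sin(az),np.sin(el)])
ty=np.array([np.cos(az-np.pi/2),np.sin(az-np.pi/2),0]); ty*=np.sign(ty@M[:,1])
T=np.c_[np.cross(ty,tz),ty,tz]; print(R.from_matrix(T@M.T).as_rotvec())
```

```text
[-9.80993150e-01  1.07470853e-01  1.48937246e+00  1.28041202e-04
  1.54456701e+00 -4.07603908e-01] [ 0.408935   -0.39914723  0.33130118] [8.49654093e-05 8.78204174e-01 4.78285915e-01 7.20270231e-05]
[[ 0.542  0.84   0.   ]
 [ 0.84  -0.542 -0.   ]
 [ 0.     0.    -1.   ]]
[ 0.95230136 -0.61646467 -0.00216105]
```

Request:
{"api": "move_arm", "payload": {
  "plan": [-0.1,0,-0.3,0.119,-0.077,0,-0.2,-0.1,-0.6,0.238,-0.154,0,-0.3,-0.2,-0.9,0.357,-0.231,0,-0.4,-0.2,-1.2,0.476,-0.308,0,-0.5,-0.3,-1.5,0.595,-0.385,0,-0.6,-0.4,-1.8,0.714,-0.462,0,-0.6,-0.45,-2.2,0.833,-0.539,0,-0.6,-0.45,-2.6,0.952,-0.616,0]
}}

```text
time_s: 3.8
eef_pos: [0.379, -0.4209, 0.2009]
eef_rot: [-0.256, 0.739, 0.404, 0.474]
wrist_force: [-0.1, -0.5, -0.1]
opening: 0.997
grasp_force: 0.0
```

Run:
```python
from h import *
o=ctrl.get_obs();M=rot(o['eef_rot']);print(np.round(o['q'],3),o['eef_pos']);print(M.round(3))
tz=M[:,2]; t=np.array([.4465,-.318,.058])+.024*tz
for b in(.14,.10,0): print(b,(t-b*tz-o['eef_pos'])/.05)
c=shot('wrist','w1.png'); print(c['origin'],proj(c,[.4465,-.318,.083]))
```

```text
[-1.418  0.683  1.38   0.719  1.98  -0.882] [ 0.37898423 -0.42090993  0.20086661]
[[ 0.224  0.84   0.494]
 [ 0.355 -0.543  0.761]
 [ 0.907  0.005 -0.42 ]]
0.14 [ 0.20348594  0.29255311 -1.88281789]
0.1 [ 0.59894435  0.90139639 -2.21885734]
0 [ 1.58759039  2.42350457 -3.05895596]
[ 0.32489776 -0.50278489  0.32845341] (np.float64(316.130967167167), np.float64(228.4276618775231))
```

View pics/w1.png

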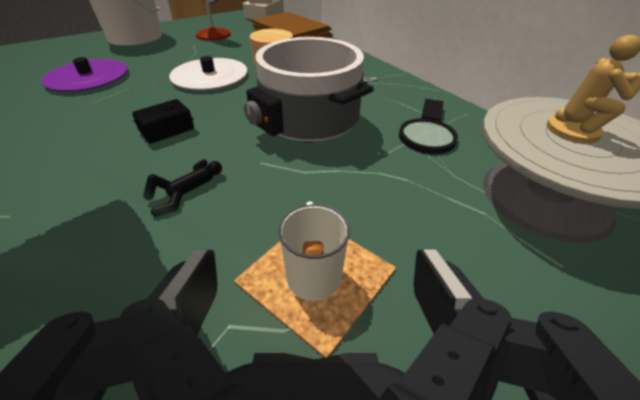

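The wrist view shows the mug centred between the fingers, rim centre at about (315,233), predicted (316,228). The handle is straight behind it and the way in is clear.

Request:
{"api": "move_arm", "payload": {
  "plan": [0.1,0.1,-0.8,0,0,0,0.2,0.3,-1.5,0,0,0,0.2,0.3,-1.9,0,0,0,0.48,0.72,-2.13,0,0,0,0.75,1.15,-2.36,0,0,0,1.03,1.57,-2.6,0,0,0,1.3,2.0,-2.83,0,0,0,1.58,2.42,-3.06,0,0,0,1.58,2.42,-3.06,0,0,0]
}}

```text
time_s: 4.97
eef_pos: [0.4587, -0.2977, 0.0485]
eef_rot: [-0.256, 0.74, 0.406, 0.472]
wrist_force: [-0.0, -0.0, 0.6]
opening: 1.001
grasp_force: 0.0
```

Run:
```python
from h import *
o=ctrl.get_obs();print(np.round(o['q'],3),o['eef_pos'],o['wrist_force'])
a=shot('scene')['pixels'][200:300,120:253,::-1];b=shot('side')['pixels'][270:370,270:403,::-1]
cv2.imwrite('pics/g1.png',cv2.resize(np.hstack([a,b]),None,fx=3,fy=3,interpolation=2))
```

```text
[-1.252  0.808  1.576  0.785  1.655 -1.009] [ 0.45874677 -0.29770508  0.04847417] [-0.00078842 -0.03769339  0.59369061]
```

View pics/g1.png

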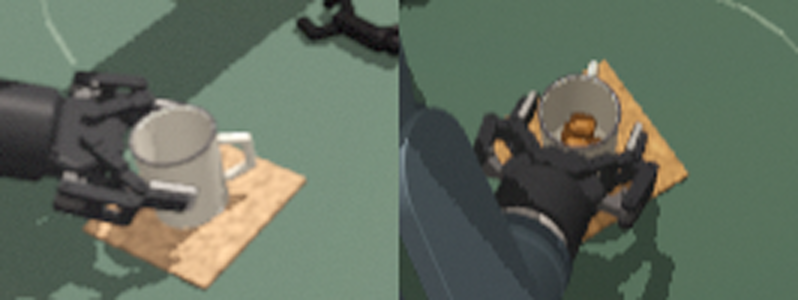

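The crop shows the fingers straddling the mug evenly, with the palm clear. I'll close the gripper.

Request:
{"api": "move_arm", "payload": {
  "plan": [0,0,0,0,0,0,0,0,0,0,0,0,0,0,0,0,0,0,0,0,0,0,0,0,0,0,0,0,0,0],
  "grip": 50
}}

```text
time_s: 5.7
eef_pos: [0.4582, -0.3005, 0.0493]
eef_rot: [-0.255, 0.74, 0.405, 0.473]
wrist_force: [-2.8, -2.5, 6.3]
opening: 0.753
grasp_force: 66.0
```

Run:
```python
from h import *
o=ctrl.get_obs();print(np.round(o['q'],3),o['eef_pos'],o['opening'],o['grasp_force'],o['wrist_force'],o['torque'])
```

```text
[-1.256  0.808  1.574  0.786  1.656 -1.009] [ 0.45824894 -0.30045957  0.04934776] 0.7526236101509021 65.95969454688444 [-2.8227417  -2.4870869   6.30378022] [ 0.08700139 -0.10581955  0.11544215]
```

Run:
```python
from h import *
o=ctrl.get_obs();M=rot(o['eef_rot'])
T=np.c_[np.cross([1,0,0],[0,1,0]),[1,0,0],[0,1,0]].astype(float)
rv=R.from_matrix(T@M.T).as_rotvec(); print(rv, rv/7)
print((np.array([.594,.023,.225])-o['eef_pos'])/.05)
```

```text
[ 0.42671292 -0.11976849  0.56546659] [ 0.06095899 -0.01710978  0.08078094]
[2.7150213  6.46919132 3.51304475]
```

Request:
{"api": "move_arm", "payload": {
  "plan": [0,0,0.2,0,0,0,0,0,0.8,0,0,0,0,0,1.6,0,0,0,0,0,2.5,0,0,0,0.2,0.4,3.3,0,0,0,0.6,1.3,3.5,0.07,-0.02,0.09,1.0,2.3,3.5,0.14,-0.04,0.18,1.5,3.4,3.5,0.21,-0.06,0.28,1.9,4.5,3.5,0.28,-0.08,0.37,2.3,5.5,3.5,0.35,-0.1,0.47]
}}

```text
time_s: 6.95
eef_pos: [0.5737, -0.0224, 0.2233]
eef_rot: [-0.462, 0.546, 0.49, 0.498]
wrist_force: [0.9, 0.1, -2.5]
opening: 0.752
grasp_force: 66.2
```

Run:
```python
from h import *
o=ctrl.get_obs();M=rot(o['eef_rot'])
print(np.round(o['q'],3),o['eef_pos'],o['opening'],o['grasp_force'],o['wrist_force'])
T=np.c_[np.cross([1,0,0],[0,1,0]),[1,0,0],[0,1,0]].astype(float)
print(R.from_matrix(T@M.T).as_rotvec(),(np.array([.594,.023,.22])-o['eef_pos'])/.05)
print(M[:,2])
```

```text
[-0.741  0.723  1.542  1.061  2.    -0.816] [ 0.57365933 -0.02238854  0.22331029] 0.7524686590619383 66.24101128356415 [ 0.88082337  0.1364766  -2.48560325]
[ 0.07476667 -0.0199829   0.09182367] [ 0.40681345  0.90777073 -0.0662058 ]
[ 0.090857    0.9929976  -0.07550345]
```

Request:
{"api": "move_arm", "payload": {
  "plan": [0.2,0.5,0,0.04,-0.01,0.05,0.4,0.9,-0.1,0.08,-0.02,0.1,0.4,0.9,-0.1,0.08,-0.02,0.1]
}}

```text
time_s: 7.32
eef_pos: [0.5931, 0.0231, 0.217]
eef_rot: [0.504, -0.497, -0.501, -0.498]
wrist_force: [-0.6, -0.6, -2.9]
opening: 0.754
grasp_force: 66.7
```

Request:
{"api": "move_arm", "payload": {
  "plan": [0,0,0,0,0.15,0,0,0,0,0,0.3,0,0,0,0,0,0.45,0,0,0,0,0,0.6,0,0,0,0,0,0.75,0,0,0,-0.1,0,0.9,0,0,0,-0.2,0,1.05,0,0,0,-0.3,0,1.2,0,0,0,-0.3,0,1.3,0,0,0,-0.3,0,1.3,0]
}}

```text
time_s: 8.57
eef_pos: [0.5932, 0.0201, 0.2036]
eef_rot: [0.702, -0.699, -0.094, -0.097]
wrist_force: [0.3, -0.4, -2.3]
opening: 0.753
grasp_force: 66.8
```

Run:
```python
from h import *
o=ctrl.get_obs();M=rot(o['eef_rot'])
print(np.round(o['q'],3),o['eef_pos'],o['opening'],o['grasp_force'],o['wrist_force']);print(M.round(3))
a=shot('scene')['pixels'][130:280,210:410,::-1];b=shot('side')['pixels'][110:260,270:470,::-1]
cv2.imwrite('pics/p1.png',cv2.resize(np.hstack([a,b]),None,fx=2,fy=2,interpolation=2))
```

```text
[-0.646  0.835  1.462  1.114  2.039  0.463] [0.59321722 0.02005339 0.20357159] 0.7526251828911933 66.76055861876887 [ 0.32845531 -0.35307762 -2.25092632]
[[ 0.963  0.269  0.004]
 [-0.005  0.004  1.   ]
 [ 0.269 -0.963  0.006]]
```

View pics/p1.png

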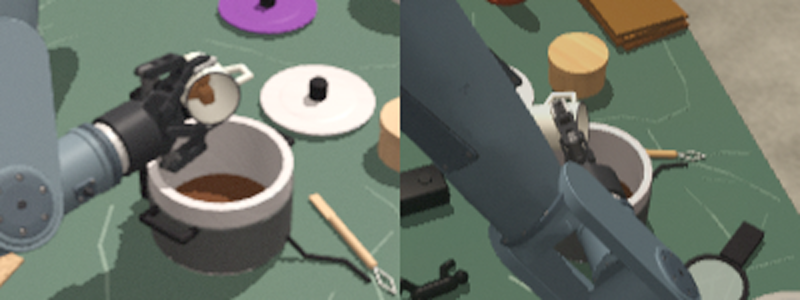

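The crop shows the mug tipped about 75° over the pot's near-robot side with the wax still in it, mouth facing the pot centre. I'll keep rolling slowly.

Request:
{"api": "move_arm", "payload": {
  "plan": [0,0,0,0,0.08,0,0,0,0,0,0.16,0,0,0,0,0,0.24,0,0,0,0,0,0.32,0,0,0,0,0,0.4,0,0,0,0,0,0.48,0,0,0,0,0,0.56,0,0,0,0,0,0.64,0,0,0,0,0,0.72,0,0,0,0,0,0.8,0]
}}

```text
time_s: 9.93
eef_pos: [0.5933, 0.0207, 0.2034]
eef_rot: [0.684, -0.681, 0.187, 0.183]
wrist_force: [0.4, 0.2, -3.0]
opening: 0.753
grasp_force: 66.8
```

Request:
{"api": "move_arm", "payload": {
  "plan": [0,0,0,0,0.1,0,0,0,0,0,0.2,0,0,0,0,0,0.3,0,0,0,0,0,0.3,0,0,0,0,0,0.3,0,0,0,0,0,0.3,0,0,0,0,0,0.3,0,0,0,0,0,0.3,0]
}}

```text
time_s: 10.92
eef_pos: [0.5933, 0.021, 0.2033]
eef_rot: [0.649, -0.646, 0.287, 0.283]
wrist_force: [-0.5, 0.5, -2.4]
opening: 0.752
grasp_force: 66.7
```

Run:
```python
from h import *
o=ctrl.get_obs();M=rot(o['eef_rot'])
print(np.round(o['q'],3),o['eef_pos'],o['opening'],o['grasp_force'],o['wrist_force']);print(M.round(3))
a=shot('scene')['pixels'][130:280,210:410,::-1];b=shot('wrist')['pixels'][::2,::2,::-1]
a=cv2.resize(a,(480,360),interpolation=2);b=cv2.copyMakeBorder(b,0,160,0,0,0)
cv2.imwrite('pics/p2.png',np.hstack([a,b]))
```

```text
[-0.646  0.831  1.466  1.113  2.033  1.563] [0.5933275  0.02101808 0.20328286] 0.7516578549527392 66.74544186321415 [-0.50504986  0.4623942  -2.394775  ]
[[ 0.676 -0.737  0.007]
 [-0.004  0.006  1.   ]
 [-0.737 -0.676  0.001]]
```

View pics/p2.png

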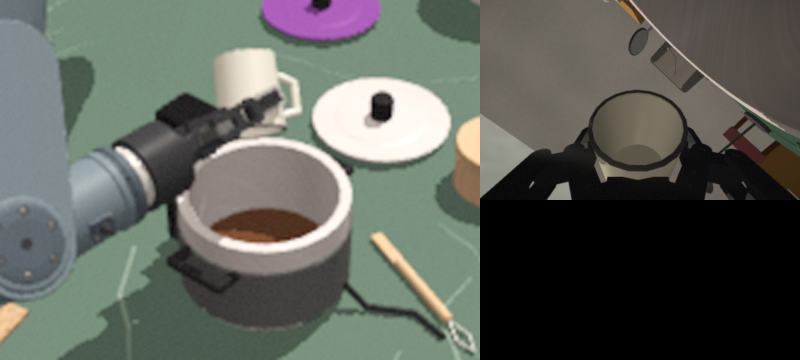

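The wrist view looks into the mug and finds it empty. The wax shows in the pot, brown at scene-crop (240,230). I'll roll back.

Request:
{"api": "move_arm", "payload": {
  "plan": [0,0,0.1,0,-0.18,0,0,0,0.2,0,-0.36,0,0,0,0.3,0,-0.54,0,0,0,0.4,0,-0.72,0,0,0,0.4,0,-0.9,0,0,0,0.4,0,-1.08,0,0,0,0.4,0,-1.26,0,0,0,0.4,0,-1.44,0,0,0,0.4,0,-1.62,0,0,0,0.4,0,-1.8,0]
}}

```text
time_s: 12.28
eef_pos: [0.5933, 0.021, 0.2232]
eef_rot: [0.627, -0.622, -0.332, -0.332]
wrist_force: [-0.0, -0.2, -1.6]
opening: 0.751
grasp_force: 66.8
```

Request:
{"api": "move_arm", "payload": {
  "plan": [0,0,0,0,-0.15,0,0,0,0,0,-0.3,0,0,0,0,0,-0.45,0,0,0,0,0,-0.6,0,0,0,0,0,-0.6,0]
}}

```text
time_s: 12.9
eef_pos: [0.5933, 0.021, 0.2233]
eef_rot: [0.503, -0.498, -0.5, -0.499]
wrist_force: [0.8, -0.3, -1.8]
opening: 0.752
grasp_force: 66.8
```

Run:
```python
from h import *
o=ctrl.get_obs();M=rot(o['eef_rot'])
print(np.round(o['q'],3),o['eef_pos']);print(M.round(3))
T=rot([-0.255, 0.74, 0.405, 0.473]); rv=R.from_matrix(T@M.T).as_rotvec()
print(rv,(np.array([.4582,-.3005,.0493+.1])-o['eef_pos'])/.05)
```

```text
[-0.642  0.803  1.464  1.122  2.055 -0.807] [0.59331542 0.02102479 0.22325833]
[[ 0.001  1.    -0.006]
 [-0.004  0.006  1.   ]
 [ 1.    -0.001  0.004]]
[-0.43067257  0.1182662  -0.57014666] [-2.70230849 -6.43049589 -1.47916668]
```

Request:
{"api": "move_arm", "payload": {
  "plan": [-0.35,-0.8,0,-0.05,0.015,-0.07,-0.7,-1.6,0,-0.11,0.03,-0.14,-1.05,-2.4,0,-0.16,0.045,-0.21,-1.4,-3.3,0,-0.22,0.06,-0.28,-1.75,-4.1,0,-0.27,0.075,-0.36,-2.1,-4.9,0,-0.33,0.09,-0.43,-2.4,-5.7,0,-0.38,0.105,-0.5,-2.7,-6.4,-0.2,-0.43,0.118,-0.57,-2.7,-6.43,-0.9,-0.43,0.118,-0.57,-2.7,-6.43,-1.5,-0.43,0.118,-0.57]
}}

```text
time_s: 14.15
eef_pos: [0.4579, -0.3014, 0.1477]
eef_rot: [-0.255, 0.741, 0.404, 0.473]
wrist_force: [-1.2, -0.6, -1.7]
opening: 0.753
grasp_force: 67.1
```

Request:
{"api": "move_arm", "payload": {
  "plan": [0,0,-0.3,0,0,0,0,0,-0.7,0,0,0,0,0,-1.1,0,0,0,0,0,-1.4,0,0,0,0,0,-1.6,0,0,0,0,0,-1.75,0,0,0,0,0,-1.85,0,0,0,0,0,-1.85,0,0,0]
}}

```text
time_s: 15.15
eef_pos: [0.4583, -0.3005, 0.0557]
eef_rot: [-0.255, 0.739, 0.405, 0.473]
wrist_force: [0.2, 0.1, -1.9]
opening: 0.753
grasp_force: 67.1
```

Run:
```python
from h import *
o=ctrl.get_obs();M=rot(o['eef_rot'])
print(o['eef_pos'],o['wrist_force'],o['torque'])
T=rot([-0.255, 0.74, 0.405, 0.473]); print(R.from_matrix(T@M.T).as_rotvec(),(np.array([.4582,-.3005,.0493])-o['eef_pos'])/.05)
a=shot('scene')['pixels'][200:300,120:253,::-1];b=shot('side')['pixels'][110:210,320:453,::-1]
cv2.imwrite('pics/g2.png',cv2.resize(np.hstack([a,b]),None,fx=3,fy=3,interpolation=2))
```

```text
[ 0.45834359 -0.30050487  0.05572735] [ 0.2116124   0.09237901 -1.92030778] [-0.54755374  0.3170518   0.00848289]
[-4.80640337e-05  1.47286505e-03 -7.41993193e-04] [-2.87189050e-03  9.74244593e-05 -1.28546923e-01]
```

View pics/g2.png

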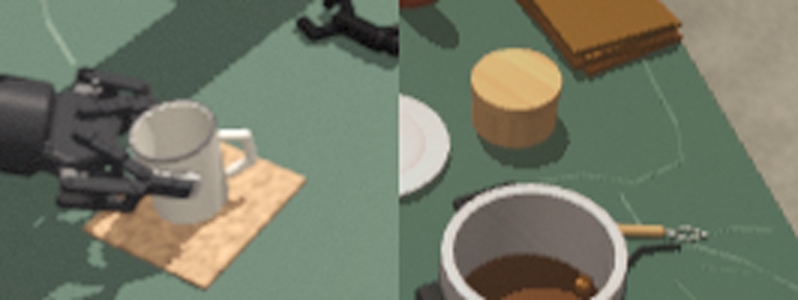

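The mug hovers about 6 mm above its old spot, upright. I'll lower it in small steps.

Request:
{"api": "move_arm", "payload": {
  "plan": [0,0,-0.05,0,0,0,0,0,-0.1,0,0,0,0,0,-0.12,0,0,0,0,0,-0.12,0,0,0]
}}

```text
time_s: 15.75
eef_pos: [0.4583, -0.3005, 0.0497]
eef_rot: [-0.255, 0.739, 0.405, 0.473]
wrist_force: [0.6, 0.6, -1.0]
opening: 0.755
grasp_force: 67.1
```

Request:
{"api": "move_arm", "payload": {
  "plan": [0,0,-0.01,0,0,0,0,0,-0.02,0,0,0,0,0,-0.02,0,0,0]
}}

```text
time_s: 16.12
eef_pos: [0.4584, -0.3005, 0.0494]
eef_rot: [-0.255, 0.739, 0.405, 0.474]
wrist_force: [-1.9, 0.9, 3.3]
opening: 0.752
grasp_force: 67.0
```

Contact. I'll release, then back out along the tool axis (-0.494, -0.76, +0.42).

Request:
{"api": "move_arm", "payload": {
  "plan": [0,0,0,0,0,0,0,0,0,0,0,0,0,0,0,0,0,0,0,0,0,0,0,0,0,0,0,0,0,0],
  "grip": 85
}}

```text
time_s: 16.75
eef_pos: [0.4584, -0.3005, 0.0488]
eef_rot: [-0.255, 0.739, 0.405, 0.473]
wrist_force: [0.2, -0.1, 0.1]
opening: 0.999
grasp_force: 0.0
```

Request:
{"api": "move_arm", "payload": {
  "plan": [-0.1,-0.15,0.08,0,0,0,-0.3,-0.46,0.25,0,0,0,-0.6,-0.91,0.51,0,0,0,-0.9,-1.37,0.76,0,0,0,-1.2,-1.82,1.01,0,0,0,-1.4,-2.2,1.8,0,0,0,-1.4,-2.2,2.8,0,0,0,-1.4,-2.2,3.8,0,0,0,-1.4,-2.2,4.8,0,0,0,-1.2,-1.4,5.6,0,0,0]
}}

```text
time_s: 18.0
eef_pos: [0.3971, -0.3732, 0.3315]
eef_rot: [-0.252, 0.741, 0.405, 0.473]
wrist_force: [-0.0, -0.2, -0.2]
opening: 0.995
grasp_force: 0.0
```

Run:
```python
from h import *
o=ctrl.get_obs();M=rot(o['eef_rot']);print(np.round(o['q'],3),o['eef_pos'],o['opening'],o['wrist_force'])
# to tool down, y azimuth -33
az=np.radians(-32.8);ty=np.array([np.cos(az),np.sin(az),0]);tz=np.array([0,0,-1.]);T=np.c_[np.cross(ty,tz),ty,tz]
print(R.from_matrix(T@M.T).as_rotvec(),(np.array([.409,-.399,.331])-o['eef_pos'])/.05)
a=shot('scene')['pixels'][200:300,120:253,::-1];b=shot('side')['pixels'][270:370,270:403,::-1]
cv2.imwrite('pics/g3.png',cv2.resize(np.hstack([a,b]),None,fx=3,fy=3,interpolation=2))
```

```text
[-1.38   0.441  1.449  0.804  2.075 -0.725] [ 0.39708038 -0.37322565  0.33154545] 0.9946371637466719 [-0.00950055 -0.22976343 -0.24556541]
[-0.94540057  0.62188306 -0.00284493] [ 0.23839248 -0.51548695 -0.01090899]
```

View pics/g3.png

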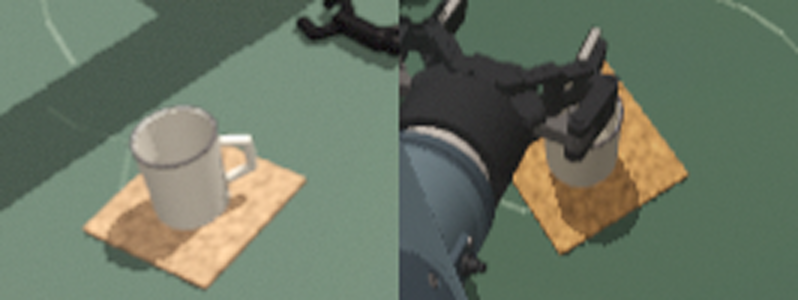

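The mug stands upright on its mat, undisturbed. Next: the lid.

Request:
{"api": "move_arm", "payload": {
  "plan": [0.1,0.3,0.1,-0.12,0.08,0,0.2,0.6,0.2,-0.24,0.155,0,0.3,0.9,0.3,-0.36,0.235,0,0.4,1.2,0.4,-0.47,0.31,0,0.5,1.5,0.4,-0.59,0.39,0,0.6,1.8,0.4,-0.71,0.465,0,0.7,2.1,0.4,-0.83,0.545,0,0.8,2.4,0.4,-0.945,0.62,0,0.9,2.7,0.4,-0.945,0.62,0,1,3,0.4,-0.945,0.62,0]
}}

```text
time_s: 19.35
eef_pos: [0.4483, -0.2202, 0.3485]
eef_rot: [-0.004, 0.878, 0.479, 0.001]
wrist_force: [-0.4, -0.2, 0.1]
opening: 1.0
grasp_force: 0.0
```

Request:
{"api": "move_arm", "payload": {
  "plan": [0.2,1,0,0,0,0.08,0.4,2,0,0,0,0.16,0.6,3,0,0,0,0.24,0.7,4,0,0,0,0.32,0.8,5,0,0,0,0.4,0.9,6,0,0,0,0.48,1,7,0,0,0,0.56,1.1,8,0,0,0,0.64,1.2,8.8,0,0,0,0.72,1.3,9,0,0,0,0.8]
}}

```text
time_s: 20.6
eef_pos: [0.5134, 0.2309, 0.348]
eef_rot: [-0.005, 0.62, 0.784, -0.0]
wrist_force: [-0.3, -1.0, 0.1]
opening: 0.996
grasp_force: 0.0
```

Run:
```python
from m import *
o=ctrl.get_obs();print(np.round(o['q'],3),o['eef_pos'],rot(o['eef_rot'])[:,1:].round(3).tolist())
W=shot('wrist'); print(W['origin'],'pred knob',proj(W,[.5378,.2785,.03]),'pot',proj(W,[.63,-.02,.125]))
u,v=map(int,proj(W,[.5378,.2785,.03]))
try:
    k,ke,s=comp(W,(max(u-60,0),max(v-60,0),u+60,min(v+60,400)),lambda p:p.max(2)<60); print('knob',ke,s,plane(W,*ke,.03))
    cn,ce,s=comp(W,(max(u-160,0),max(v-160,0),min(u+160,640),min(v+160,400)),lambda p:(p.min(2)>130)&(p.max(2)-p.min(2)<40)); e=cv2.fitEllipse(cv2.convexHull(cn.astype(np.int32)));print('lid',e,s,plane(W,*e[0],.0125))
except Exception as x: print(x)
# pot contents & hole by both fixed cams
for nm,c,b,t in (('scene',S,(275,180,365,250),0),('side',D,(325,165,405,232),0)):
    x0,y0,x1,y1=b; g=c['pixels'][y0:y1,x0:x1].astype(int); 
    m=((g.min(2)>140)&(g.max(2)-g.min(2)<40)).astype(np.uint8)
    cs,h=cv2.findContours(m,cv2.RETR_CCOMP,cv2.CHAIN_APPROX_NONE)
    for cc,hh in zip(cs,h[0]):
        if len(cc)>60: e=cv2.fitEllipse(cv2.convexHull(cc));ct=(e[0][0]+x0,e[0][1]+y0);print(nm,'hole' if hh[3]>=0 else 'outer',ct,e[1],plane(c,*ct,.125))
```

```text
[ 0.206  0.085  1.482  0.006  1.582 -0.023] [0.51369388 0.22969155 0.3479284 ] [[0.974, -0.008], [0.228, 0.004], [-0.007, -1.0]]
[0.49783994 0.30139588 0.49160125] pred knob (np.float64(342.52026574018805), np.float64(115.9471624562078)) pot (np.float64(358.2968765557953), np.float64(360.6111370732757))
knob [342.15536723 115.56497175] [ 50  50  21  22 354] [0.53719947 0.27887219 0.03      ]
lid ((341.28253173828125, 110.57796478271484), (126.27848052978516, 130.3693389892578), 20.088945388793945) [   96    46   127   130 12365] [0.53582384 0.28426988 0.0125    ]
scene outer (320.7952423095703, 211.54323387145996) (49.100852966308594, 74.70096588134766) [ 0.63643066 -0.0214898   0.125     ]
scene hole (319.47178649902344, 210.5388889312744) (42.44916534423828, 63.466819763183594) [ 0.63145407 -0.02117274  0.125     ]
scene outer (355.6014099121094, 185.15126514434814) (17.56987762451172, 33.800113677978516) [0.62587832 0.11672479 0.125     ]
side outer (366.2277641296387, 194.00081634521484) (46.197471618652344, 58.54301834106445) [ 0.63338565 -0.02080245  0.125     ]
```

Request:
{"api": "move_arm", "payload": {
  "plan": [0.2,-0.6,0,0,0,0,0.4,-1.2,0,0,0,0,0.7,-1.9,0,0,0,0,1,-2.6,0,0,0,0,1,-2.6,0,0,0,0,1,-2.6,0,0,0,0]
}}

```text
time_s: 21.5
eef_pos: [0.5631, 0.0986, 0.3486]
eef_rot: [-0.004, 0.623, 0.782, -0.0]
wrist_force: [0.2, 0.1, -0.6]
opening: 0.993
grasp_force: 0.0
```

Run:
```python
from m import *
o=ctrl.get_obs();print(o['eef_pos'])
W=shot('wrist','w2.png'); print(W['fx'],'pot pred',proj(W,[.63,-.02,.125]),'knob',proj(W,[.5378,.2785,.03]))
g=W['pixels'].astype(int); m=((g.min(2)>110)&(g.max(2)-g.min(2)<40)).astype(np.uint8)
cs,h=cv2.findContours(m,cv2.RETR_CCOMP,cv2.CHAIN_APPROX_NONE)
for cc,hh in zip(cs,h[0]):
    if len(cc)>150:
        e=cv2.fitEllipse(cv2.convexHull(cc)); print('hole' if hh[3]>=0 else 'outer',np.round(e[0],1),np.round(e[1],1),cv2.boundingRect(cc),plane(W,*e[0],.125).round(4))
u,v=map(int,proj(W,[.5378,.2785,.03]))
k,ke,s=comp(W,(u-40,max(v-40,0),u+40,v+40),lambda p:p.max(2)<60); print(ke,s,plane(W,*ke,.03))
# brown lump mask in pot
b=((g[...,0]-g[...,2]>60)&(g[...,0]>110)).astype(np.uint8); n,l,st,ce=cv2.connectedComponentsWithStats(b)
print([(st[i].tolist(),plane(W,*ce[i],.045).round(3).tolist()) for i in range(1,n) if st[i,4]>40])
```

```text
[0.56296975 0.0997207  0.34884662]
337.37117835640845 pot pred (np.float64(347.1083668582603), np.float64(267.23734312335887)) knob (np.float64(329.59922858917247), np.float64(0.6832102147386081))
outer [357.  270.9] [143.7 182.8] (273, 188, 150, 165) [ 0.643  -0.0221  0.125 ]
hole [345.9 261.2] [114.3 129.6] (283, 204, 129, 112) [ 0.6265 -0.0124  0.125 ]
outer [669.4 112.9] [114.9 826.5] (526, 45, 114, 301) [0.9151 0.2352 0.125 ]
outer [3.288e+02 3.000e-01] [138.2 151.7] (260, 0, 139, 77) [0.5388 0.2567 0.125 ]
[328.60546875   5.88671875] [ 29   0  22  15 256] [0.53798283 0.27267313 0.03      ]
[([424, 0, 101, 69, 5382], [0.717, 0.285, 0.045]), ([390, 148, 85, 55, 860], [0.722, 0.101, 0.045]), ([352, 246, 16, 28, 334], [0.662, -0.046, 0.045]), ([369, 255, 13, 14, 150], [0.686, -0.043, 0.045]), ([317, 256, 15, 11, 130], [0.611, -0.059, 0.045]), ([200, 326, 37, 45, 1063], [0.486, -0.242, 0.045])]
```

Run:
```python
from m import *
W=shot('wrist'); c0=np.array([.63,-.02]); r=np.arange(.055,.11,.001)
for nm,c in(('wrist',W),('scene',S),('side',D)):
    g=cv2.GaussianBlur(c['pixels'],(3,3),0).min(2).astype(np.float32); print(nm)
    for a in range(0,360,30):
        d=np.array([np.cos(np.radians(a)),np.sin(np.radians(a))])
        uv=np.array([proj(c,[*(c0+x*d),.125]) for x in r],np.float32)
        p=cv2.remap(g,uv[:,0].reshape(1,-1),uv[:,1].reshape(1,-1),cv2.INTER_LINEAR)[0]
        print(a,[int(x) for x in p[::3]])
```

```text
wrist
0 [109, 107, 106, 103, 102, 99, 95, 156, 218, 197, 74, 17, 16, 16, 16, 16, 15, 15, 16]
30 [90, 91, 90, 89, 89, 89, 89, 103, 193, 221, 198, 140, 81, 76, 78, 77, 77, 77, 77]
60 [24, 20, 19, 16, 14, 13, 15, 51, 131, 215, 224, 224, 172, 88, 77, 78, 77, 77, 78]
90 [18, 18, 14, 12, 12, 12, 13, 11, 58, 194, 223, 225, 212, 139, 127, 101, 58, 31, 30]
120 [19, 18, 18, 19, 17, 13, 12, 12, 43, 180, 221, 224, 216, 142, 126, 120, 84, 48, 46]
150 [17, 18, 16, 17, 17, 19, 18, 14, 51, 188, 218, 219, 201, 126, 98, 62, 38, 21, 18]
180 [17, 18, 25, 63, 101, 103, 99, 94, 144, 213, 220, 213, 127, 36, 32, 32, 32, 42, 73]
210 [121, 112, 108, 106, 105, 103, 91, 89, 121, 139, 134, 120, 63, 51, 58, 65, 54, 57, 59]
240 [78, 78, 80, 80, 79, 79, 80, 100, 125, 128, 126, 94, 54, 49, 49, 50, 50, 50, 51]
270 [73, 74, 82, 103, 120, 124, 141, 196, 215, 214, 183, 88, 46, 66, 77, 78, 78, 78, 77]
300 [126, 126, 127, 127, 126, 126, 150, 205, 220, 217, 182, 103, 74, 68, 64, 56, 54, 51, 52]
330 [122, 121, 117, 118, 118, 117, 126, 190, 220, 221, 202, 101, 78, 129, 145, 148, 149, 149, 150]
scene
0 [41, 38, 35, 36, 33, 37
[... 1486 characters left out ...]
, 91]
120 [85, 85, 86, 86, 86, 86, 88, 97, 124, 164, 190, 189, 154, 100, 65, 58, 68, 80, 88]
150 [86, 86, 86, 86, 87, 87, 87, 98, 134, 177, 198, 190, 151, 108, 91, 90, 90, 90, 90]
180 [64, 71, 77, 80, 83, 86, 90, 113, 159, 195, 199, 171, 126, 97, 90, 89, 89, 88, 89]
210 [30, 30, 30, 31, 31, 33, 46, 78, 118, 141, 141, 126, 106, 100, 98, 97, 88, 71, 57]
240 [45, 46, 46, 46, 47, 51, 66, 94, 115, 123, 120, 110, 100, 97, 96, 96, 95, 90, 78]
270 [43, 43, 43, 46, 53, 74, 115, 164, 189, 187, 161, 123, 94, 86, 84, 83, 79, 71, 59]
300 [44, 41, 37, 31, 28, 36, 75, 141, 191, 193, 164, 120, 92, 83, 72, 56, 49, 58, 74]
330 [100, 99, 99, 98, 97, 99, 113, 152, 192, 201, 178, 126, 88, 83, 87, 87, 87, 87, 87]
```

Request:
{"api": "move_arm", "payload": {
  "plan": [-0.1,0.8,0,0,0,0,-0.25,1.7,0,0,0,0,-0.4,2.6,-0.4,0,0,0,-0.5,3.4,-1.2,0,0,0,-0.5,3.6,-2.1,0,0,0,-0.5,3.6,-3.1,0,0,0,-0.5,3.6,-4.1,0,0,0,-0.5,3.6,-4.7,0,0,0,-0.5,3.6,-4.7,0,0,0],
  "grip": 70
}}

```text
time_s: 22.92
eef_pos: [0.5359, 0.2793, 0.111]
eef_rot: [-0.005, 0.621, 0.784, -0.003]
wrist_force: [-0.5, 1.0, 0.1]
opening: 0.819
grasp_force: 0.0
```

Run:
```python
from m import *
o=ctrl.get_obs();print(o['eef_pos'],o['opening'],rot(o['eef_rot'])[:,2]); print((np.array([.5377,.279,.017])-o['eef_pos'])/.05)
W=shot('wrist'); u,v=map(int,proj(W,[.5377,.279,.045])); print(u,v,proj(W,[.5377,.279,.013]))
g=W['pixels'].astype(int); m=((g.min(2)>110)&(g.max(2)-g.min(2)<45)).astype(np.uint8)
cs,_=cv2.findContours(m,cv2.RETR_EXTERNAL,cv2.CHAIN_APPROX_NONE);cc=max(cs,key=cv2.contourArea);e=cv2.fitEllipse(cv2.convexHull(cc));print(e,cv2.boundingRect(cc),plane(W,*e[0],.013))
k,ke,s=comp(W,(max(u-60,0),max(v-60,0),u+60,v+60),lambda p:p.max(2)<60); print(ke,s,plane(W,*ke,.035))
```

```text
[0.53888925 0.27999095 0.11491863] 0.821888947137667 [-0.00444149  0.00399017 -0.99998218]
[-0.02378497 -0.0198189  -1.95837252]
313 206 (np.float64(313.7081274799295), np.float64(193.00419980949403))
((313.04315185546875, 181.23692321777344), (222.2648468017578, 230.82374572753906), 91.94852447509766) (198, 71, 231, 222) [0.53510256 0.28789307 0.013     ]
[312.56884735 200.67476636] [  39   30   42   49 1605] [0.53684141 0.27990042 0.035     ]
```

Request:
{"api": "move_arm", "payload": {
  "plan": [0,0,-0.6,0,0,0,0,0,-1.2,0,0,0,0,0,-1.6,0,0,0,0,0,-1.8,0,0,0,0,0,-1.92,0,0,0,0,0,-1.92,0,0,0,0,0,-1.92,0,0,0]
}}

```text
time_s: 23.95
eef_pos: [0.539, 0.2797, 0.0186]
eef_rot: [-0.003, 0.622, 0.783, 0.0]
wrist_force: [0.3, -0.2, -0.9]
opening: 0.814
grasp_force: 0.0
```

Request:
{"api": "move_arm", "payload": {
  "plan": [0,0,0,0,0,0,0,0,0,0,0,0,0,0,0,0,0,0,0,0,0,0,0,0,0,0,0,0,0,0,0,0,0,0,0,0,0,0,0,0,0,0],
  "grip": 15
}}

```text
time_s: 24.82
eef_pos: [0.5386, 0.2796, 0.0184]
eef_rot: [-0.003, 0.622, 0.783, -0.0]
wrist_force: [-2.4, -1.3, 5.5]
opening: 0.334
grasp_force: 59.4
```

Request:
{"api": "move_arm", "payload": {
  "plan": [0,0,0.1,0,0,0,0,0,0.4,0,0,0,0,0,1,0,0,0,0,0,1.8,0,0,0,0,0,2.6,0,0,0,0,0,3.4,0,0,0,0,0,4,0,0,0,0,0,4,0,0,0]
}}

```text
time_s: 25.82
eef_pos: [0.5401, 0.2801, 0.2215]
eef_rot: [-0.001, 0.622, 0.783, 0.002]
wrist_force: [0.7, -0.7, -2.3]
opening: 0.336
grasp_force: 59.5
```

Run:
```python
from m import *
o=ctrl.get_obs();p=np.array(o['eef_pos']);M=rot(o['eef_rot']);print(np.round(o['q'],3),p,o['opening'],o['wrist_force'],o['torque'],M[:,2])
# lid disc now vs tool (fixed cams)
est=p+[0,0,-.006]; out=[]
for nm,c in(('scene',S),('side',D)):
    u,v=map(int,proj(c,est)); x0,y0=u-45,v-35
    g=c['pixels'].astype(int)[y0:v+40,x0:u+45]; m=((g.min(2)>125)&(g.max(2)-g.min(2)<45)).astype(np.uint8)
    cs,_=cv2.findContours(m,cv2.RETR_EXTERNAL,cv2.CHAIN_APPROX_NONE);cc=np.vstack([q for q in cs if len(q)>15])
    e=cv2.fitEllipse(cv2.convexHull(cc));ct=(e[0][0]+x0,e[0][1]+y0);print(nm,(u,v),ct,e[1:]); out.append(ray(c,*ct))
print(tri(*out)); print((np.array([.629,-.0175,0])-p)/.05)
```

```text
[0.281 0.264 1.537 0.005 1.346 0.05 ] [0.53781117 0.27934014 0.21708603] 0.32868318223633586 [-0.52484533  0.34225951 -2.49787817] [-0.01674596  0.02641792  0.03447011] [-0.00632594  0.00344476 -0.99997406]
scene (372, 121) (397.39842224121094, 125.8096694946289) ((75.77413177490234, 148.76858520507812), 74.01289367675781)
side (309, 111) (309.72375869750977, 111.46513748168945) ((34.809173583984375, 56.36616516113281), 87.29151916503906)
(array([0.55688799, 0.36384443, 0.15907458]), [np.float64(0.011986499295762025), np.float64(0.011986499295762046)])
[ 1.82377663 -5.9368027  -4.34172068]
```

Request:
{"api": "move_arm", "payload": {
  "plan": [0.2,-0.6,0,0,0,0,0.4,-1.4,0,0,0,0,0.7,-2.3,0,0,0,0,1.0,-3.2,0,0,0,0,1.3,-4.1,0,0,0,0,1.5,-4.9,0,0,0,0,1.7,-5.5,0,0,0,0,1.82,-5.94,0,0,0,0,1.82,-5.94,-0.6,0,0,0,1.82,-5.94,-1.1,0,0,0]
}}

```text
time_s: 27.18
eef_pos: [0.6284, -0.0175, 0.1605]
eef_rot: [-0.005, 0.622, 0.783, -0.001]
wrist_force: [-0.3, -0.5, -3.2]
opening: 0.329
grasp_force: 59.5
```

Request:
{"api": "move_arm", "payload": {
  "plan": [0,0,-0.1,0,0,0,0,0,-0.1,0,0,0,0,0,-0.1,0,0,0]
}}

```text
time_s: 27.55
eef_pos: [0.6301, -0.0174, 0.1591]
eef_rot: [-0.002, 0.621, 0.783, 0.0]
wrist_force: [-0.4, 0.6, -2.4]
opening: 0.33
grasp_force: 59.5
```

Run:
```python
from m import *
o=ctrl.get_obs();p=np.array(o['eef_pos']);M=rot(o['eef_rot']);print(p,o['wrist_force'],o['torque'],M[:,2])
print((np.array([.629,-.0175,.1354])-p)/.05)
```

```text
[ 0.6300756  -0.01750483  0.15911051] [-0.18236621 -0.37107256 -2.40056087] [-0.00674104 -0.01339938  0.02293792] [-0.00354461  0.00323403 -0.99998849]
[-2.15120694e-02  9.65744175e-05 -4.74210160e-01]
```

Lid is 24 mm above its seat. I'll go down slowly in two stages, watching the force.

Request:
{"api": "move_arm", "payload": {
  "plan": [0,0,-0.1,0,0,0,0,0,-0.2,0,0,0,0,0,-0.27,0,0,0,0,0,-0.34,0,0,0,0,0,-0.38,0,0,0,0,0,-0.4,0,0,0,0,0,-0.4,0,0,0]
}}

```text
time_s: 28.52
eef_pos: [0.6294, -0.0175, 0.1378]
eef_rot: [-0.003, 0.622, 0.783, -0.0]
wrist_force: [0.5, -0.4, -1.9]
opening: 0.334
grasp_force: 59.5
```

Request:
{"api": "move_arm", "payload": {
  "plan": [0,0,-0.03,0,0,0,0,0,-0.05,0,0,0,0,0,-0.06,0,0,0,0,0,-0.06,0,0,0]
}}

```text
time_s: 29.02
eef_pos: [0.6294, -0.0175, 0.1354]
eef_rot: [-0.003, 0.622, 0.783, -0.0]
wrist_force: [-3.1, 0.6, 2.6]
opening: 0.331
grasp_force: 60.0
```

Run:
```python
from m import *
o=ctrl.get_obs();p=np.array(o['eef_pos']);print(p,o['wrist_force'],o['torque'])
```

```text
[ 0.62938674 -0.01750688  0.13539489] [-4.30869104  0.5019735   4.77533764] [ 0.09488468  0.55452742 -0.04585282]
```

Contact came exactly at the seated height, with the plug already inside the mouth. I'll release and lift away.

Request:
{"api": "move_arm", "payload": {
  "plan": [0,0,0,0,0,0,0,0,0,0,0,0,0,0,0,0,0,0,0,0,0,0,0,0,0,0,0,0,0,0],
  "grip": 75
}}

```text
time_s: 29.75
eef_pos: [0.6294, -0.0175, 0.1347]
eef_rot: [-0.003, 0.622, 0.783, -0.0]
wrist_force: [0.2, -0.4, -0.9]
opening: 0.877
grasp_force: 0.0
```

Request:
{"api": "move_arm", "payload": {
  "plan": [0,0,0.2,0,0,0,0,0,0.7,0,0,0,0,0,1.5,0,0,0,0,0,2.4,0,0,0,-0.4,0.8,3,0,0,0,-0.8,1.6,3,0,0,0,-1.2,2.4,3,0,0,0,-1.6,3.2,3,0,0,0,-2,4,3,0,0,0,-2,4,3,0,0,0]
}}

```text
time_s: 31.0
eef_pos: [0.5281, 0.185, 0.2859]
eef_rot: [-0.003, 0.62, 0.785, 0.0]
wrist_force: [0.6, -0.7, -0.2]
opening: 0.877
grasp_force: 0.0
```

Run:
```python
from m import *
o=ctrl.get_obs();print(o['time_s'],o['eef_pos'],o['opening'])
rs=[]
for nm,c in(('scene',S),('side',D)):
    u,v=map(int,proj(c,[.6294,-.0175,.147])); k,ke,s=comp(c,(u-11,v-13,u+12,v+13),lambda p:p.max(2)<70); print(nm,(u,v),ke,s); rs.append(ray(c,*ke))
print('knob',tri(*rs))
sc=S['pixels'][:,:,::-1]; a=sc[150:290,240:440];b=D['pixels'][130:270,270:470,::-1]
t=cv2.resize(np.hstack([a,b]),(800,280),interpolation=2); w=np.hstack([sc[40:360,30:600][:, :],]); w=cv2.resize(w,(534,300)); w=cv2.copyMakeBorder(w,0,0,0,266,0)
m=cv2.resize(D['pixels'][280:360,290:374,::-1],(266,253),interpolation=2); w[:253,534:]=m
cv2.imwrite('pics/final.png',np.vstack([t,w]))
```

```text
31.1 [0.52948913 0.18262293 0.28558085] 0.8792180825185466
scene (319, 202) [319.85915493 203.07746479] [  7   7  11  15 142]
side (365, 188) [365.51923077 188.43269231] [  7   7  10  13 104]
knob (array([ 0.630569  , -0.01853385,  0.14710777]), [np.float64(0.0001732173049822519), np.float64(0.00017321730498236798)])
```

View pics/final.png

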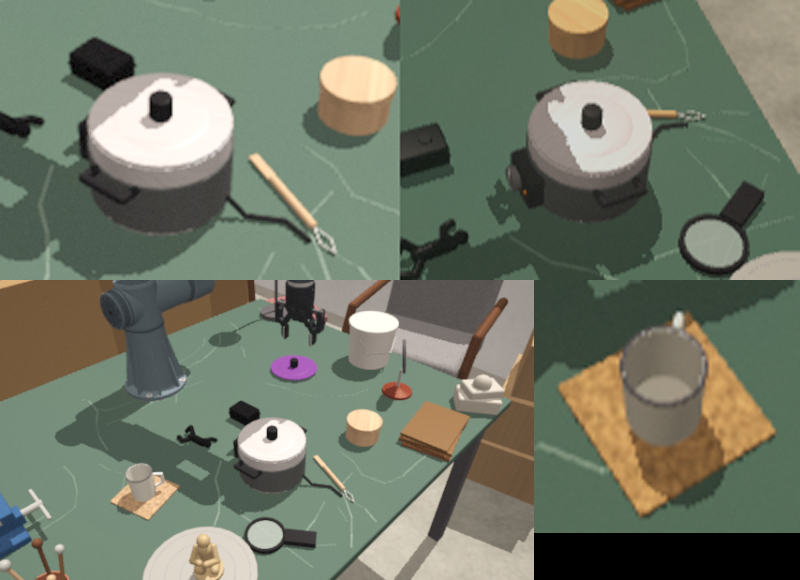

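The final view shows the lid level on the pot. Its knob measures z = 0.147, which is the seated height. The empty mug is upright on the mat, no wax is outside the pot, and the bystanders are where they were.

```bash
python3 -c "
from bench import ctrl
print(ctrl.hand_in())"
```

```text
the job is handed in; nothing more can be done
None
```

The job is handed in at about 31 s: the mug is empty and upright on its mat, the lid is at its measured seated height, and no wax is visible outside the pot, though I could only make out three of the five lumps inside it.

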